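# Index the lens turntable to the next hole

## Task

Bring the next lens under the inspection camera: with the tip of the closed fingers, gripping nothing, gently press the turntable's spring plunger down to free the table, push it round counter-clockwise (seen from above) to the very next index hole, let the plunger spring fully up into that hole, and draw clear. Do not touch or lift the lens cells standing on the table, and leave the tray, blower, loupe and pen where they are.

Things in the scene. Friction and masses are not known exactly. Their poses are not given: they have to be found in the camera images.
- turntable (a joint): hand-turned aluminium disc 200 mm across, top 70 mm above the bench, on a grey drum 280 mm across, 54 mm high. Value in rad: 0 at the start, growing counter-clockwise seen from above. Six index holes 60 degrees apart: the next counter-clockwise is at 1.047, play about 0.006. Stiff to turn (about 0.1 N m of friction), it stays where it is left
- plunger (a joint): push-to-release index plunger on the turntable's lug: m pressed in, straight down. 0: up in a hole, table locked; 0.018: at its stop. Its lock collar enters the holes from below and is clear from 8 mm down (12 is a good depth). Spring 2 N to start, 5 N at 12 mm, 6.5 N at the stop. Between holes it stays 8 mm down even when let go; over a hole it springs up by itself and draws the table true from up to 3 mm off
- plunger_head: the plunger's round aluminium head; origin at the centre of its dished top, 124 mm above the bench when up; 44 mm across, dish 38 mm across inside a 3 mm rim. On the table's lug 120 mm from its axis, on the side away from the camera; it goes round with the table and down as pressed. A fingertip pressed in the dish can also push the table round
- table_axis (a point): point on the turntable's axis at the height of its top face, 70 mm above the bench; z up
- view_spot (a point): fixed point on the plane of the table's top, right under the inspection camera, 65 mm from the table's axis; the camera's ring light (68 mm across) hangs 65 mm above it; the camera, its arm and its column (28 mm thick, 195 mm from the axis on this side) reach 265 mm above the bench
- cell0: lens cell: black ring 36 mm across, 14 mm high, lens bulging 3 mm higher, standing loose between three 9 mm dowels on the turntable; origin at the centre of its underside; in the nest under the camera at the start
- cell1: lens cell: black ring 36 mm across, 14 mm high, lens bulging 3 mm higher, standing loose between three 9 mm dowels on the turntable; origin at the centre of its underside; in the next nest clockwise seen from above, so the one that one step counter-clockwise brings under the camera
- cell2: lens cell: black ring 36 mm across, 14 mm high, lens bulging 3 mm higher, standing loose between three 9 mm dowels on the turntable; origin at the centre of its underside; two nests clockwise from cell0
- cell3: lens cell: black ring 36 mm across, 14 mm high, lens bulging 3 mm higher, standing loose between three 9 mm dowels on the turntable; origin at the centre of its underside; opposite cell0
- cell4: lens cell: black ring 36 mm across, 14 mm high, lens bulging 3 mm higher, standing loose between three 9 mm dowels on the turntable; origin at the centre of its underside; four nests clockwise from cell0; the sixth nest is empty
- tray: bystander: white pocketed tray 200 x 150 x 28 mm; origin at the centre of its underside
- blower: bystander: black rubber dust blower standing nozzle up, 58 mm across, 112 mm high; origin at the centre of its underside
- loupe: bystander: black eye loupe standing on the bench, 41 mm across, 40 mm high; origin at the centre of its underside
- pen: bystander: marker pen lying on the bench, 135 mm long, 12 mm thick; origin on the bench under its middle, x along it
Not all that is in view belongs to the job. What is shaped like the cell1 but brown is not meant. Leave any blue look-alike of the cell0 alone.

How it is judged:
By the outcome, as a careful person would: the job done as asked, in the order asked, and still so for the second after the job is handed in, with the robot touching nothing.
It also fails if it takes over 40 s, if anything falls off the work surface, if the arm or the gripper's body presses on something with over 40 N, if the wrist force passes 120 N, or if a joint passes its speed limit or range.

## Robot

A 6-joint arm with a two-finger parallel gripper is mounted at the origin on the work surface. World frame = base frame: x ahead of the robot, y to its left, z up, the work surface at z = 0. Lengths are in m, angles in rad, forces in N, time in s.
With the tool pointing down it reaches from about 0.275 to 1 m from the base axis. Payload 8.4 kg.
Tool frame: the origin (TCP) lies between the finger pads; the fingertips stand 22 mm ahead of it and the grasp point (between the pads) lies 3 mm ahead of it (r.tcp_to_tips is the distance from the TCP to the fingertips, in m); z points along the fingers, x is the direction in which the jaws open and shut, and the axes are right-handed (so a half turn about z gives the same grasp; the last joint's range is limited). The gripper opens to 85 mm and grips with 20 to 120 N. Pads are 22 mm wide; open, the fingers measure 114 mm over their backs; the gripper's body (76 mm by 85 mm) begins 54 mm behind the grasp point. The pads swing forward as they close: fully open they stand 13 mm farther back than shut.
Start: joints at [-1.265, 0.353, 1.633, -0, 1.155, -0.002], TCP at [0.189, -0.596, 0.253] pointing down, gripper open.
Joint ranges: [-2.63, 2.63], [-0.92, 2.1], [0.06, 2.66], [-1.3, 4.44], [0, 2.69], [-3.02, 3.02]. Speed limits (rad/s): [2.22, 2.22, 2.79, 3.14, 3.14, 3.14].

## Interface

Orientations are given as a 3x3 rotation matrix whose columns are the frame's x, y, z axes.
In Python, from rig import r gives the robot as it stands.
- The arm moves only by the tool send_rows, never from a script. Its argument "steps" is a list of rows, each a list of 7 numbers: the shift along the tool's x, y, z in m, then the turn, a rotation vector about the tool's x, y, z in degrees, then the opening, from 0 (shut) to 1 (fully open). In form: [[x, y, z, ax, ay, az, jaw], ...]. A call has 1 to 5 rows; each row is the pose to reach, as a shift and turn from the pose commanded when the call began, along the tool's axes at that moment; what a row does not reach only later rows make up. A row lasts 1/10 s, in which the tool goes at most 50 mm and 8.59 degrees, less where a joint would pass 70% of its speed; a pose out of reach is approached as far as the arm can. A call with a gripper value outside its range is refused whole. The fingers move at their own pace and stop on an object; the grip force is fixed at half the most. Time passes only in rows, so rows that repeat a pose let the fingers close. It gives the time, the measured TCP pose, the force and the opening at its end, in the units of the state.
- r.get_state(): the state, without advancing time (a new reading comes with each control period).
- r.grab_frame(name): name is "scene" or "top" or "wrist"; returns a dict with "color" (400x640x3 uint8, red, green, blue), "intrinsics" (3x3 intrinsics, pixels), "k1" (the pictures are not rectified: a ray, as slopes to the right and down, at radius r is drawn at 1 + k1 r^2 times it, then the intrinsics apply), "origin" and "orientation" of the camera in the world; the wrist camera has in their place "hand_eye" (4x4, takes a point from camera to tool coordinates, whose origin is the TCP and whose axes are the tool frame's). Camera axes: x right, y down, z forward; pixel columns grow to the right and rows downward; lengths in m; the calibration is good to about 2 mm. A picture is of the moment at which its call begins: read the wrist's pose just before it. There is no depth.
- r.close_job(): hands the job in, once; it reports no verdict.
Trained networks look in a picture, given as the dict that the camera call returned (one of the last four; its "shot" number tells which), for a name from the list of things; names that differ only in an ending like _2 or _b are one class to them, and where a whole thing is asked for, a point or a joint stands for the part that bears it (a point fixed in the world has none). Each returns a list of dicts, best first, with "confidence" (0 to 1); they miss things now and then, are a little off and sometimes report something else, mostly with a low value. They report only what shows in the picture. A call takes as long as a camera call. They do not tell look-alikes from the thing itself.
- r.trace(picture, target): "mask" (400x640 bool, what is visible of it).
- r.mark_of(picture, target): "at" ([x, y, z] in m, in world coordinates, good to about 4 mm: a listed point, or the origin of a listed thing).
The state is a dict: "t": time; "joint_pos": joint angles; "joint_vel": joint speeds; "joint_torque": joint torques, N m; "eef_pos": TCP position; "tool_rot": TCP orientation; "wrist_force": force on the tool from outside, world axes, zero at the start; "moment": the same for the moment, N m; "width": finger opening in m.
Only numpy, scipy, OpenCV 4.12 (cv2) and the standard library are available. Lean on these libraries where they do the work, as an engineer would, in place of code of your own. Each camera call takes 0.05 s, during which the arm holds its last target. There are 200 camera calls.

## Working session

There is one attempt and no reset: what is moved stays moved. The work goes in short steps, Python scripts to look and compute and a tool call to move; the robot and the scene stay as the last step left them, time stands still between calls to the robot, and variables do not carry over. Pictures are saved under pics/ and viewed, on a budget of 10 in all, crops included, one or two more only if the job needs it, and the job is handed in when it is done.

Besides the shell and the picture viewer there is one more tool, called after "Emit:" as name(argument=value, ...) on one line, values as JSON. send_rows: Moves the arm, as the interface text tells. Its arguments: {"type":"object","properties":{"steps":{"type":"array"}},"required":["steps"]}

```bash
mkdir -p pics
cat > h.py <<'E'
from rig import r
import numpy as np, cv2
E
python3 - <<'E'
from h import *
s=r.get_state();print({k:np.round(v,3).tolist() for k,v in s.items()}, r.tcp_to_tips)
for n in("scene","top"):
    f=r.grab_frame(n);cv2.imwrite(f"pics/{n}0.png",f["color"][:,:,::-1])
    print(n,np.round(f["origin"],3),np.round(f["orientation"],3).tolist())
    for t in("plunger_head","table_axis","view_spot","cell0","cell1","cell3","tray","blower","loupe","pen"):
        print(t,[(np.round(d["at"],3).tolist(),round(d["confidence"],2)) for d in r.mark_of(f,t)[:6]])
E
```

```text
{'t': 0.0, 'joint_pos': [-1.265, 0.354, 1.634, -0.0, 1.155, -0.002], 'joint_vel': [0.002, -0.0, 0.001, -0.002, -0.001, -0.0], 'joint_torque': [-0.002, -60.526, -34.207, -0.0, 0.01, 0.0], 'eef_pos': [0.189, -0.595, 0.253], 'tool_rot': [[0.303, -0.953, -0.0], [-0.953, -0.303, 0.001], [-0.001, 0.0, -1.0]], 'wrist_force': [-0.321, 0.413, 0.238], 'moment': [0.0, 0.015, 0.01], 'width': 0.085} 0.022
scene [ 1.093 -0.287  0.507] [[0.467, 0.52, -0.715], [0.884, -0.273, 0.379], [0.001, -0.809, -0.587]]
plunger_head []
table_axis [([0.548, -0.06, 0.075], 0.67), ([0.484, -0.064, 0.065], 0.42)]
view_spot [([0.579, -0.009, 0.066], 0.92), ([0.601, -0.281, -0.0], 0.69), ([0.58, -0.006, 0.072], 0.67)]
cell0 [([0.824, -0.077, 0.002], 0.89), ([0.81, 0.035, 0.001], 0.85), ([0.486, -0.065, 0.065], 0.74), ([0.613, -0.06, 0.07], 0.68), ([0.578, -0.006, 0.073], 0.51), ([0.58, -0.122, 0.07], 0.51)]
cell1 [([0.824, -0.077, 0.002], 0.89), ([0.81, 0.035, 0.001], 0.85), ([0.486, -0.065, 0.065], 0.74), ([0.613, -0.06, 0.07], 0.68), ([0.578, -0.006, 0.073], 0.51), ([0.58, -0.122, 0.07], 0.51)]
cell3 [([0.824, -0.0
[... 719 characters left out ...]
 ([0.58, -0.121, 0.071], 0.74), ([0.479, -0.065, 0.068], 0.66), ([0.623, -0.064, 0.069], 0.58)]
cell1 [([0.519, -0.123, 0.072], 0.81), ([0.822, -0.073, -0.0], 0.77), ([0.813, 0.036, 0.002], 0.75), ([0.58, -0.121, 0.071], 0.74), ([0.479, -0.065, 0.068], 0.66), ([0.623, -0.064, 0.069], 0.58)]
cell3 [([0.519, -0.123, 0.072], 0.81), ([0.822, -0.073, -0.0], 0.77), ([0.813, 0.036, 0.002], 0.75), ([0.58, -0.121, 0.071], 0.74), ([0.479, -0.065, 0.068], 0.66), ([0.623, -0.064, 0.069], 0.58)]
tray [([0.324, -0.27, 0.005], 0.92)]
blower [([0.696, -0.194, 0.002], 0.6)]
loupe [([0.481, -0.066, 0.067], 0.74), ([0.728, -0.138, 0.0], 0.52), ([0.579, -0.005, 0.072], 0.31)]
pen [([0.596, -0.28, 0.002], 0.85)]
```

View pics/top0.png

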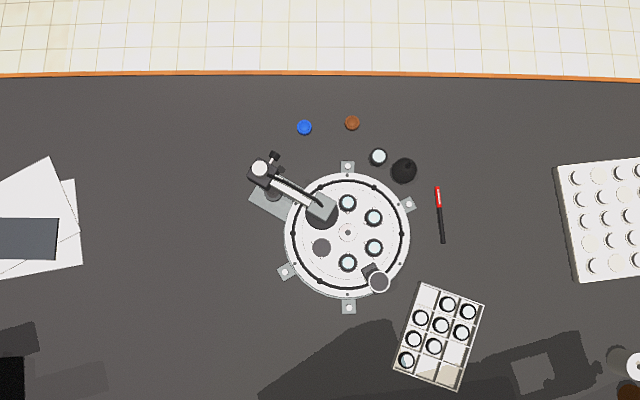

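View pics/scene0.png

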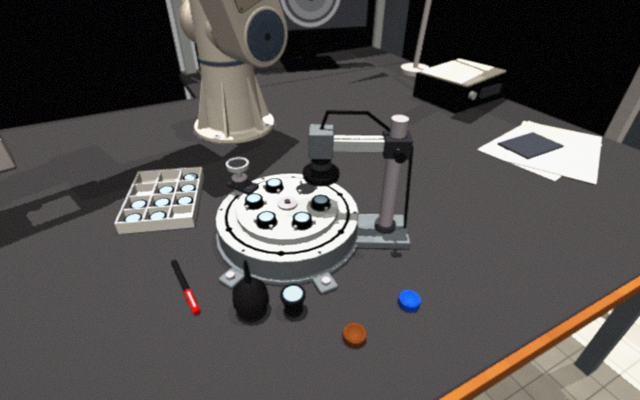

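The top view shows the plunger head at about (379,281), the axis at (348,232) and the view spot at (320,208). These agree with the network's points: the head is 122 mm from the axis at about 210°. Counter-clockwise takes it to about 270°, and that path is clear. The blue (304,127) and brown (352,122) look-alikes sit on the bench and won't be touched. I'm moving above the head with the fingers closed.

Emit:
send_rows(steps=[[-0.035, -0.036, 0, 0, 0, 3.5, 0], [-0.07, -0.072, 0, 0, 0, 7, 0], [-0.105, -0.108, 0, 0, 0, 10.6, 0], [-0.14, -0.144, 0, 0, 0, 14.1, 0], [-0.175, -0.18, 0, 0, 0, 17.6, 0]])

```text
t: 1.6
eef_pos: [0.3079, -0.3735, 0.2534]
tool_rot: [[-0.002, -1.0, 0.0], [-1.0, 0.002, -0.0], [0.0, -0.0, -1.0]]
wrist_force: [1.4, -1.0, -0.4]
width: 0.0123
```

Run:
```python
from h import *
s=r.get_state();print({k:np.round(s[k],4).tolist() for k in("t","eef_pos","tool_rot","width","wrist_force")})
f=r.grab_frame("wrist");print(np.round(f["hand_eye"],3).tolist());cv2.imwrite("pics/w0.png",f["color"][:,:,::-1])
for t in("plunger_head","table_axis","view_spot"):
        print(t,[(np.round(d["at"],4).tolist(),round(d["confidence"],2)) for d in r.mark_of(f,t)[:3]])
```

```text
{'t': 1.6, 'eef_pos': [0.3079, -0.3735, 0.2534], 'tool_rot': [[-0.0024, -1.0, 0.0004], [-1.0, 0.0024, -0.0003], [0.0003, -0.0004, -1.0]], 'width': 0.0123, 'wrist_force': [1.4178, -0.964, -0.3677]}
[[1.0, 0.002, 0.0, -0.0], [-0.002, 0.948, 0.318, -0.084], [0.0, -0.318, 0.948, -0.12], [0.0, 0.0, 0.0, 1.0]]
plunger_head [([0.4478, -0.124, 0.1293], 0.97)]
table_axis []
view_spot []
```

Emit:
send_rows(steps=[[-0.043, -0.024, 0, 0, 0, 0, 0], [-0.086, -0.047, 0, 0, 0, 0, 0], [-0.13, -0.071, 0, 0, 0, 0, 0], [-0.173, -0.094, 0, 0, 0, 0, 0], [-0.216, -0.118, 0, 0, 0, 0, 0]])

```text
t: 2.3
eef_pos: [0.4261, -0.159, 0.2536]
tool_rot: [[-0.001, -1.0, 0.001], [-1.0, 0.001, -0.001], [0.001, -0.001, -1.0]]
wrist_force: [1.2, 0.1, -0.1]
width: -0.0
```

```bash
cat >> h.py <<'E'
def look(tag,names=("plunger_head","table_axis","view_spot"),cam="wrist"):
    s=r.get_state();print({k:np.round(s[k],4).tolist() for k in("t","eef_pos","width","wrist_force","joint_vel")})
    f=r.grab_frame(cam);cv2.imwrite(f"pics/{tag}.png",f["color"][:,:,::-1])
    for t in names: print(t,[(np.round(d["at"],4).tolist(),round(d["confidence"],2)) for d in r.mark_of(f,t)[:4]])
    return s,f
def toworld(s,f):
    "camera-to-world of the wrist camera"
    T=np.eye(4);T[:3,:3]=s["tool_rot"];T[:3,3]=s["eef_pos"];return T@np.array(f["hand_eye"])
def project(f,T,P):
    P=np.atleast_2d(P);c=(P-T[:3,3])@T[:3,:3];u=c[:,:2]/c[:,2:];u=u*(1+f["k1"]*(u**2).sum(1,keepdims=True))
    K=np.array(f["intrinsics"]);return u@K[:2,:2].T+K[:2,2]
def ray(f,T,px):
    K=np.array(f["intrinsics"]);d=(np.atleast_2d(px)-K[:2,2])/[K[0,0],K[1,1]];u=d.copy()
    for _ in range(20):u=d/(1+f["k1"]*(u**2).sum(1,keepdims=True))
    return np.c_[u,np.ones(len(u))]@T[:3,:3].T
def onplane(f,T,px,z):
    d=ray(f,T,px);return T[:3,3]+d*((z-T[2,3])/d[:,2])[:,None]
def headfit(f,T,z):
    m=r.trace(f,"plunger_head")
    if not m:return None
    c,_=cv2.findContours(m[0]["mask"].astype(np.uint8),cv2.RETR_EXTERNAL,cv2.CHAIN_APPROX_NONE)
    c=max(c,key=cv2.contourArea)[:,0]
    w=onplane(f,T,c,z)[:,:2].astype(np.float32);(a,b)=cv2.minEnclosingCircle(w)
    return m[0]["confidence"],a,b,c.min(0).tolist(),c.max(0).tolist()
E
python3 - <<'E'
from h import *
s,f=look("w1");T=toworld(s,f);print(headfit(f,T,.124))
E
```

```text
{'t': 2.3, 'eef_pos': [0.4261, -0.159, 0.2536], 'width': -0.0, 'wrist_force': [1.1728, 0.0672, -0.0523], 'joint_vel': [1.0844, 0.0905, -0.1048, -0.0001, 0.0039, 1.0779]}
plunger_head [([0.4486, -0.1241, 0.1279], 0.62)]
table_axis [([0.5466, -0.069, 0.0659], 0.69)]
view_spot [([0.5839, -0.0114, 0.0684], 0.74)]
(0.96, (0.4486808478832245, -0.12362375110387802), 0.0238188449293375, [252, 148], [302, 198])
```

View pics/w1.png

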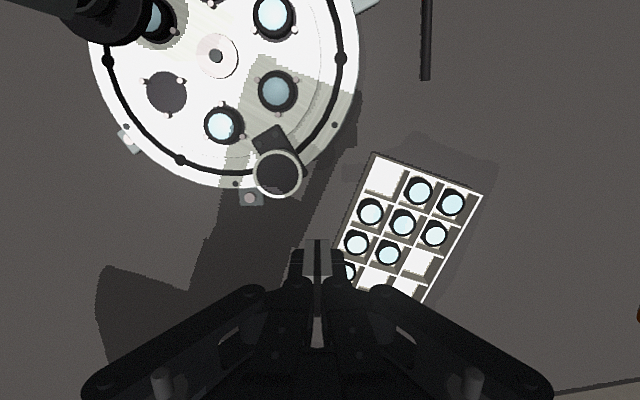

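The wrist picture shows the head at (277,173) and the hub at (217,56), with the closed fingers at about (318,245). The tray is clear. I'll centre above the head, settle and measure again.

Emit:
send_rows(steps=[[-0.034, -0.021, 0, 0, 0, 0, 0], [-0.034, -0.021, 0.03, 0, 0, 0, 0], [-0.034, -0.021, 0.06, 0, 0, 0, 0], [-0.034, -0.021, 0.06, 0, 0, 0, 0], [-0.034, -0.021, 0.06, 0, 0, 0, 0]])

```text
t: 3.05
eef_pos: [0.4457, -0.1267, 0.1935]
tool_rot: [[-0.002, -1.0, -0.001], [-1.0, 0.002, 0.0], [-0.0, 0.001, -1.0]]
wrist_force: [-0.3, -0.4, 1.2]
width: 0.0001
```

Run:
```python
from h import *
s,f=look("w2");T=toworld(s,f);print(headfit(f,T,.124)); print("tip",s["eef_pos"]-[0,0,.022],project(f,T,[s["eef_pos"]-[0,0,.022],[.448,-.124,.124]]))
g=r.grab_frame("top");Tt=np.eye(4);Tt[:3,:3]=g["orientation"];Tt[:3,3]=g["origin"]
for t in("table_axis","view_spot"):print(t,[(d["at"],d["confidence"]) for d in r.mark_of(g,t)[:2]])
```

```text
{'t': 3.05, 'eef_pos': [0.4457, -0.1267, 0.1935], 'width': 0.0001, 'wrist_force': [-0.3232, -0.4252, 1.2288], 'joint_vel': [0.0091, -0.0247, -0.0246, 0.002, 0.0012, 0.0054]}
plunger_head [([0.4497, -0.1218, 0.1277], 0.95)]
table_axis [([0.5502, -0.0683, 0.0685], 0.63), ([0.5848, -0.0125, 0.0709], 0.62), ([0.3264, -0.2685, 0.0035], 0.23)]
view_spot []
(0.8, (0.44912081956863403, -0.12319919466972351), 0.023600587621331215, [282, 189], [342, 246])
tip [ 0.44572478 -0.12668282  0.17145552] [[316.82247686 258.15392211]
 [313.14444209 220.93757014]]
table_axis [([0.5499, -0.0582, 0.0682], 0.8)]
view_spot [([0.5818, -0.0085, 0.072], 0.84), ([0.5202, -0.1205, 0.0717], 0.23)]
```

View pics/w2.png

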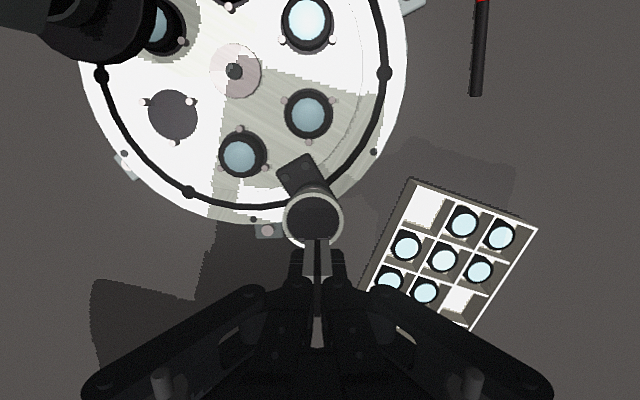

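The dish is at about (314,219) and the tips are just short of it at (317,240). The fingertip is clearly narrower than the dish. I'll shift 3 mm each way and come down to just above it.

Emit:
send_rows(steps=[[-0.003, -0.003, 0.015, 0, 0, 0, 0], [-0.003, -0.003, 0.03, 0, 0, 0, 0], [-0.003, -0.003, 0.037, 0, 0, 0, 0], [-0.003, -0.003, 0.038, 0, 0, 0, 0], [-0.003, -0.003, 0.038, 0, 0, 0, 0]])

```text
t: 3.95
eef_pos: [0.4493, -0.1222, 0.1555]
tool_rot: [[0.001, -1.0, -0.0], [-1.0, -0.001, -0.0], [0.0, 0.0, -1.0]]
wrist_force: [0.5, -0.4, 0.2]
width: 0.0001
```

Run:
```python
from h import *
s,f=look("w3");T=toworld(s,f);print(headfit(f,T,.124))
# hub by bright/dark small circle, from earlier pictures' pixels
im=cv2.imread("pics/w3.png")
cv2.imwrite("pics/w3c.png",cv2.resize(im[100:330,170:470],None,fx=2.5,fy=2.5))
g=r.grab_frame("top");Tt=np.eye(4);Tt[:3,:3]=g["orientation"];Tt[:3,3]=g["origin"]
print("hub top",onplane(g,Tt,[[348,232]],.073),"head top",onplane(g,Tt,[[379,281]],.124))
T2=np.eye(4);T2[:3,:3]=[[0,-1,0],[-1,0,0],[0,0,-1]];T2[:3,3]=[.4457,-.1267,.1935];T2=T2@np.array(f["hand_eye"])
print("hub wrist",onplane(f,T2,[[235,71]],.073),"dish",onplane(f,T2,[[314,219]],.124))
```

```text
{'t': 3.95, 'eef_pos': [0.4493, -0.1222, 0.1555], 'width': 0.0001, 'wrist_force': [0.5423, -0.3731, 0.218], 'joint_vel': [-0.0025, -0.01, -0.0087, 0.0002, 0.0002, 0.0003]}
plunger_head [([0.4483, -0.1249, 0.129], 0.88)]
table_axis [([0.5504, -0.0689, 0.0676], 0.79)]
view_spot []
(0.72, (0.4497793912887573, -0.12335196137428284), 0.023731501772999763, [282, 213], [355, 272])
hub top [[ 0.55093343 -0.06282603  0.073     ]] head top [[ 0.44652544 -0.12239641  0.124     ]]
hub wrist [[ 0.5524972  -0.06275124  0.073     ]] dish [[ 0.44955757 -0.12464725  0.124     ]]
```

View pics/w3c.png

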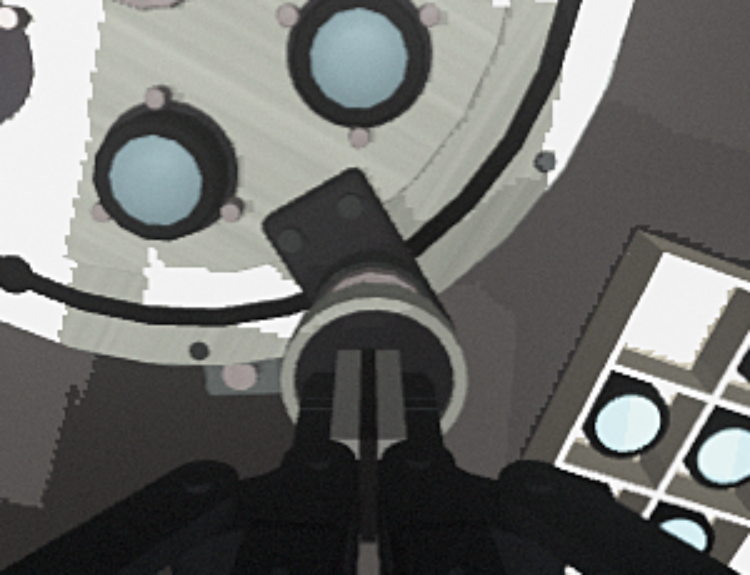

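Emit:
send_rows(steps=[[0.0015, 0, 0.003, 0, 0, 0, 0], [0.0015, 0, 0.006, 0, 0, 0, 0], [0.0015, 0, 0.009, 0, 0, 0, 0], [0.0015, 0, 0.0115, 0, 0, 0, 0], [0.0015, 0, 0.0135, 0, 0, 0, 0]])

```text
t: 4.75
eef_pos: [0.4492, -0.1237, 0.1416]
tool_rot: [[0.001, -1.0, -0.0], [-1.0, -0.001, 0.0], [-0.0, 0.0, -1.0]]
wrist_force: [-1.1, 0.5, 3.3]
width: 0.0002
```

Emit:
send_rows(steps=[[0, 0, 0.003, 0, 0, 0, 0], [0, 0, 0.006, 0, 0, 0, 0], [0, 0, 0.008, 0, 0, 0, 0], [0, 0, 0.008, 0, 0, 0, 0]])

```text
t: 5.15
eef_pos: [0.4493, -0.1237, 0.1336]
tool_rot: [[0.001, -1.0, -0.0], [-1.0, -0.001, -0.0], [0.0, 0.0, -1.0]]
wrist_force: [-1.8, -0.5, 5.9]
width: 0.0002
```

Run:
```python
from h import *
s=r.get_state();p=s["eef_pos"];print(np.round(p,4),s["wrist_force"])
a=np.array([.551,-.0625]);v=np.array([.4493,-.1237])-a;v*=.12/np.linalg.norm(v);print("ang",np.degrees(np.arctan2(v[1],v[0])))
for d in range(0,66,5):
    t=np.radians(d);R=np.array([[np.cos(t),-np.sin(t)],[np.sin(t),np.cos(t)]]);e=R@v-v
    print(d,"tool x,y mm",np.round([-e[1]*1e3,-e[0]*1e3],1))
```

```text
[ 0.4493 -0.1237  0.1336] [-1.75699768 -0.52569966  5.8923837 ]
ang -148.96173664449722
0 tool x,y mm [-0. -0.]
5 tool x,y mm [ 8.7 -5.8]
10 tool x,y mm [ 16.9 -12.3]
15 tool x,y mm [ 24.5 -19.5]
20 tool x,y mm [ 31.4 -27.4]
25 tool x,y mm [ 37.7 -35.8]
30 tool x,y mm [ 43.1 -44.7]
35 tool x,y mm [ 47.8 -54.1]
40 tool x,y mm [ 51.6 -63.8]
45 tool x,y mm [ 54.6 -73.9]
50 tool x,y mm [ 56.7 -84.1]
55 tool x,y mm [ 57.8 -94.5]
60 tool x,y mm [  58.1 -105. ]
65 tool x,y mm [  57.5 -115.4]
```

Pressed about 12 mm at about 5.9 N, as expected. Now I'll push it round.

Emit:
send_rows(steps=[[0.0045, -0.003, 0, 0, 0, 0, 0], [0.0087, -0.0058, 0, 0, 0, 0, 0], [0.0169, -0.0123, 0, 0, 0, 0, 0], [0.0245, -0.0195, 0, 0, 0, 0, 0], [0.0245, -0.0195, 0, 0, 0, 0, 0]])

```text
t: 5.65
eef_pos: [0.4701, -0.1491, 0.1342]
tool_rot: [[0.0, -1.0, 0.002], [-1.0, -0.0, -0.001], [0.001, -0.002, -1.0]]
wrist_force: [-1.1, -1.1, 5.2]
width: 0.0
```

Run:
```python
from h import *
s,f=look("w4");T=toworld(s,f);print(headfit(f,T,.112))
im=cv2.imread("pics/w4.png")
cv2.imwrite("pics/w4c.png",cv2.resize(im[0:330,150:480],None,fx=1.8,fy=1.8))
```

```text
{'t': 5.65, 'eef_pos': [0.4701, -0.1491, 0.1342], 'width': 0.0, 'wrist_force': [-1.0571, -1.0851, 5.1987], 'joint_vel': [0.007, -0.0104, 0.0207, 0.0025, -0.0015, 0.01]}
plunger_head []
table_axis [([0.5495, -0.0676, 0.0635], 0.76)]
view_spot [([0.5823, -0.0087, 0.0718], 0.63)]
(0.85, (0.4694746136665344, -0.1480375975370407), 0.02354850061237812, [277, 222], [353, 279])
```

View pics/w4c.png

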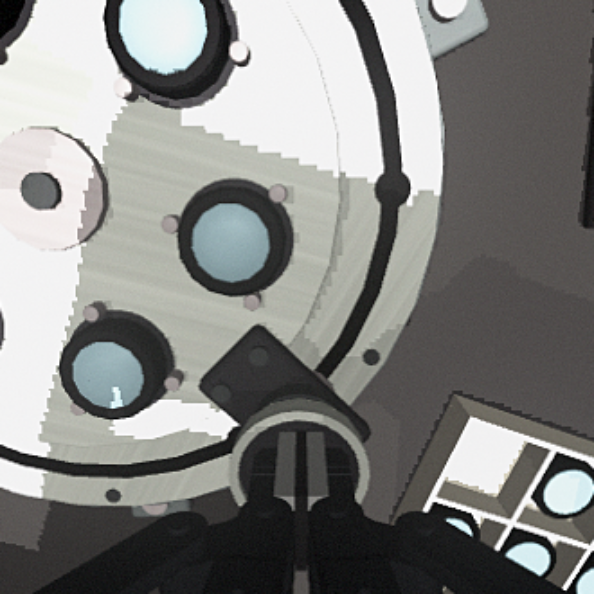

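The table is turning with the tip centred in the dish (302,460 in the crop). The target index hole shows at crop (392,188) and the hub at (41,190). I'll compute the hole's bearing.

Run:
```python
from h import *
f=r.grab_frame("wrist");s=r.get_state();T=toworld(s,f);print(np.round(s["eef_pos"],4))
h=onplane(f,T,[[172.8,105.6]],.072)[0];o=onplane(f,T,[[367.8,104.4]],.054)[0];print("hub",h,"hole",o,np.linalg.norm((o-h)[:2]))
for a in (h[:2],np.array([.551,-.0625])):
  d=o[:2]-a;print("hole bearing",np.degrees(np.arctan2(d[1],d[0]))); 
  for P in([.4493,-.1237],s["eef_pos"][:2]):
    v=np.array(P)-a;print(np.linalg.norm(v),np.degrees(np.arctan2(v[1],v[0])))
```

```text
[ 0.4692 -0.1483  0.1341]
hub [ 0.55117034 -0.05993249  0.072     ] hole [ 0.55175962 -0.18226241  0.054     ] 0.12233133479379629
hole bearing -89.7239996924546
0.12018261562453245 -147.95477814587602
0.12053915962431191 -132.84566371203937
hole bearing -89.63659254161223
0.11869427113386735 -148.96173664449722
0.1185519424837849 -133.62915058823478
```

Emit:
send_rows(steps=[[0.0069, -0.0079, 0, 0, 0, 0, 0], [0.0132, -0.0163, 0, 0, 0, 0, 0], [0.0186, -0.0252, 0, 0, 0, 0, 0], [0.0233, -0.0346, 0, 0, 0, 0, 0], [0.0271, -0.0443, 0, 0, 0, 0, 0]])

```text
t: 6.45
eef_pos: [0.5134, -0.1753, 0.1338]
tool_rot: [[0.0, -1.0, -0.0], [-1.0, -0.0, 0.0], [-0.0, 0.0, -1.0]]
wrist_force: [-2.3, 2.2, 4.5]
width: 0.0002
```

Emit:
send_rows(steps=[[0.003, -0.0101, 0, 0, 0, 0, 0], [0.0051, -0.0203, 0, 0, 0, 0, 0], [0.006, -0.028, 0, 0, 0, 0, 0], [0.006, -0.0335, 0, 0, 0, 0, 0], [0.006, -0.0335, 0, 0, 0, 0, 0]])

```text
t: 6.95
eef_pos: [0.5479, -0.1814, 0.134]
tool_rot: [[0.001, -1.0, 0.002], [-1.0, -0.001, -0.0], [0.0, -0.002, -1.0]]
wrist_force: [0.5, 0.4, 5.0]
width: 0.0
```

Run:
```python
from h import *
s,f=look("w5",("view_spot",));T=toworld(s,f);print(headfit(f,T,.112))
im=cv2.imread("pics/w5.png")
cv2.imwrite("pics/w5c.png",cv2.resize(im[60:330,80:430],None,fx=2.2,fy=2.2))
```

```text
{'t': 6.95, 'eef_pos': [0.5479, -0.1814, 0.134], 'width': 0.0, 'wrist_force': [0.4579, 0.4371, 5.0025], 'joint_vel': [-0.0006, -0.0082, 0.0115, -0.0008, -0.0035, -0.0022]}
view_spot []
(0.85, (0.5450747609138489, -0.18299171328544617), 0.023602519184350967, [280, 225], [358, 282])
```

View pics/w5c.png

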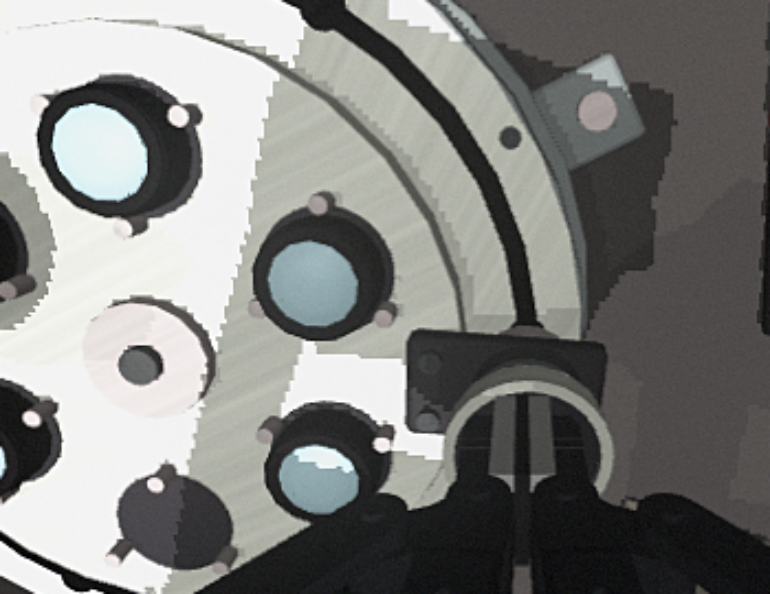

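The lug is still tilted about 4° and the hole's edge just shows at (527,325). The tip has slid against the dish's front rim, and the head is about 6 mm short. I'll advance 5 mm and re-measure.

Emit:
send_rows(steps=[[0, -0.0025, 0, 0, 0, 0, 0], [0, -0.005, 0, 0, 0, 0, 0], [0, -0.005, 0, 0, 0, 0, 0]])

```text
t: 7.4
eef_pos: [0.5522, -0.1813, 0.134]
tool_rot: [[0.001, -1.0, 0.001], [-1.0, -0.001, -0.0], [0.0, -0.001, -1.0]]
wrist_force: [0.3, 0.7, 6.1]
width: -0.0001
```

Run:
```python
from h import *
s,f=look("w6",());T=toworld(s,f);print(headfit(f,T,.112))
im=cv2.imread("pics/w6.png")
cv2.imwrite("pics/w6c.png",cv2.resize(im[170:300,230:400],None,fx=4,fy=4))
```

```text
{'t': 7.4, 'eef_pos': [0.5522, -0.1813, 0.134], 'width': -0.0001, 'wrist_force': [0.3118, 0.7355, 6.1299], 'joint_vel': [-0.0006, -0.0027, 0.0027, 0.0026, -0.0044, -0.0015]}
(0.9, (0.5491220355033875, -0.18315178155899048), 0.023502232506871223, [281, 226], [358, 282])
```

View pics/w6c.png

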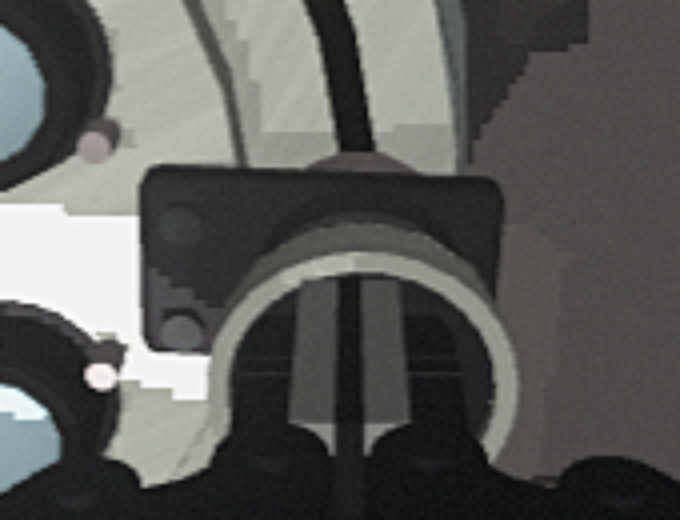

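The lug's edge is still about 2° short (head bearing about 57.5° from the start). I'll advance 4 mm, then ease up slowly.

Emit:
send_rows(steps=[[0, -0.002, 0, 0, 0, 0, 0], [0, -0.004, 0, 0, 0, 0, 0], [0, -0.004, 0, 0, 0, 0, 0]])

```text
t: 7.8
eef_pos: [0.556, -0.1812, 0.1339]
tool_rot: [[0.001, -1.0, 0.001], [-1.0, -0.001, 0.0], [-0.0, -0.001, -1.0]]
wrist_force: [1.0, 1.2, 5.0]
width: -0.0
```

Run:
```python
from h import *
s,f=look("w7",());T=toworld(s,f);h=headfit(f,T,.112);print(h)
for a in([.551,-.061],[.551,-.0628],[.5515,-.0615]):
    g=lambda p:np.degrees(np.arctan2(p[1]-a[1],p[0]-a[0]))
    print("turned",g(h[1])-g([.4494,-.1235]))
# lug top edge slope: first bright->dark crossing going down, columns left/right of collar
im=cv2.cvtColor(f["color"],cv2.COLOR_RGB2GRAY)
for c in(272,276,280,284,288,292,296,332,336,340,344):
    col=im[195:222,c].astype(int);print(c,195+int(np.argmin(np.diff(col))),end="; ")
```

```text
{'t': 7.8, 'eef_pos': [0.556, -0.1812, 0.1339], 'width': -0.0, 'wrist_force': [0.966, 1.1514, 4.9688], 'joint_vel': [0.0007, -0.0029, 0.0013, 0.0002, -0.0039, -0.0]}
(0.86, (0.5529358386993408, -0.18310339748859406), 0.02356805093586445, [282, 226], [358, 283])
turned 59.31023452209739
turned 60.06606058689141
turned 59.40836693712889
272 211; 276 211; 280 211; 284 211; 288 211; 292 211; 296 212; 332 210; 336 212; 340 212; 344 212;
```

Turned about 59.3–60°, and the lug edge is now level. I'll let the plunger up slowly.

Emit:
send_rows(steps=[[0, 0, -0.003, 0, 0, 0, 0], [0, 0, -0.005, 0, 0, 0, 0], [0, 0, -0.007, 0, 0, 0, 0], [0, 0, -0.009, 0, 0, 0, 0], [0, 0, -0.009, 0, 0, 0, 0]])

```text
t: 8.4
eef_pos: [0.5558, -0.1813, 0.1431]
tool_rot: [[0.001, -1.0, 0.001], [-1.0, -0.001, -0.0], [0.0, -0.001, -1.0]]
wrist_force: [0.2, 0.7, 3.9]
width: -0.0004
```

At 3 mm depth there is still spring force on the tip, so the plunger has followed it into the hole. I'll continue up.

Emit:
send_rows(steps=[[0, 0, -0.003, 0, 0, 0, 0], [0, 0, -0.006, 0, 0, 0, 0], [0, 0, -0.015, 0, 0, 0, 0], [0, 0, -0.04, 0, 0, 0, 0], [0, 0, -0.08, 0, 0, 0, 0]])

```text
t: 8.9
eef_pos: [0.5538, -0.1807, 0.2218]
tool_rot: [[0.001, -1.0, -0.005], [-1.0, -0.001, 0.002], [-0.002, 0.005, -1.0]]
wrist_force: [1.6, 0.0, 0.4]
width: 0.0001
```

Emit:
send_rows(steps=[[0.03, 0.03, 0, 0, 0, 0, 0], [0.06, 0.06, 0, 0, 0, 0, 0], [0.09, 0.09, 0, 0, 0, 0, 0], [0.09, 0.09, 0, 0, 0, 0, 0], [0.09, 0.09, 0, 0, 0, 0, 0]])

```text
t: 9.4
eef_pos: [0.4651, -0.2719, 0.2233]
tool_rot: [[-0.002, -1.0, 0.0], [-1.0, 0.002, -0.0], [0.0, -0.0, -1.0]]
wrist_force: [0.5, -0.0, -0.7]
width: 0.0001
```

Run:
```python
from h import *
s,f=look("w8",("plunger_head",));T=toworld(s,f);print(headfit(f,T,.124))
cv2.imwrite("pics/w8.png",f["color"][:,:,::-1])
for c in("scene","top"):
    g=r.grab_frame(c)
    cv2.imwrite(f"pics/{c}9.png",g["color"][:,:,::-1])
    for t in("plunger_head","tray","blower","loupe","pen","cell1"):print(c,t,[(np.round(d["at"],3).tolist(),round(d["confidence"],2)) for d in r.mark_of(g,t)[:(6 if t=="cell1" else 2)]])
a=cv2.imread("pics/top9.png")[130:350,230:470];b=cv2.imread("pics/scene9.png")[120:320,170:410]
cv2.imwrite("pics/end.png",np.vstack([cv2.resize(b,(480,400))[:],])if 0 else np.hstack([cv2.resize(a,(400,367)),cv2.resize(b,(400,367))]))
```

```text
{'t': 9.4, 'eef_pos': [0.4651, -0.2719, 0.2233], 'width': 0.0001, 'wrist_force': [0.5006, -0.0417, -0.6698], 'joint_vel': [0.0338, 0.0111, -0.0134, 0.0055, -0.0057, 0.0083]}
plunger_head [([0.5527, -0.1827, 0.1297], 0.88)]
(0.87, (0.5514034032821655, -0.18339934945106506), 0.023779910057783127, [164, 66], [228, 129])
scene plunger_head [([0.551, -0.182, 0.124], 0.56)]
scene tray [([0.322, -0.271, 0.003], 0.74)]
scene blower [([0.701, -0.195, 0.001], 0.62)]
scene loupe [([0.732, -0.136, -0.001], 0.79)]
scene pen [([0.6, -0.283, 0.003], 0.85)]
scene cell1 [([0.582, -0.12, 0.072], 0.86), ([0.582, -0.006, 0.068], 0.77), ([0.521, -0.122, 0.069], 0.59), ([0.511, -0.006, 0.072], 0.56), ([0.811, 0.033, -0.003], 0.55), ([0.61, -0.066, 0.071], 0.52)]
top plunger_head [([0.55, -0.181, 0.123], 0.85), ([0.551, -0.059, 0.07], 0.25)]
top tray [([0.325, -0.27, 0.001], 0.66)]
top blower [([0.326, -0.274, 0.002], 0.74), ([0.584, -0.122, 0.072], 0.69)]
top loupe [([0.732, -0.137, 0.001], 0.72), ([0.551, -0.059, 0.069], 0.19)]
top pen [([0.599, -0.281, 0.002], 0.85), ([0.549, -0.177, 0.122], 0.56)]
top cell1 [([0.614, -0.066, 0.072], 0.71), ([0.819, -0.077, 0.0], 0.66), ([0.811, 0.037, 0.001], 0.65), ([0.515, -0.121, 0.065], 0.6), ([0.517, -0.005, 0.069], 0.57), ([0.584, -0.118, 0.073], 0.46)]
```

View pics/end.png

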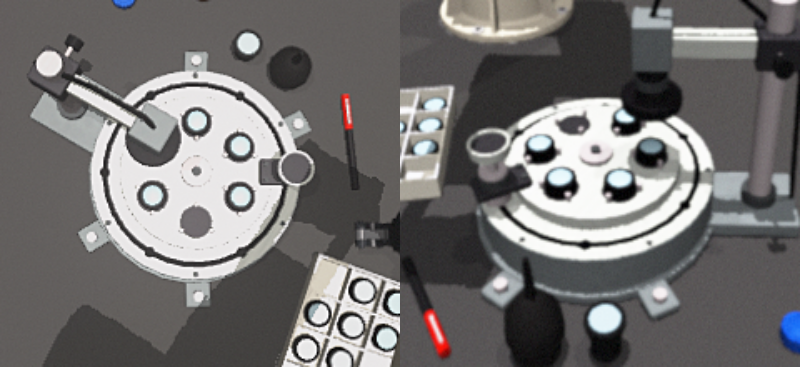

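View pics/w8.png

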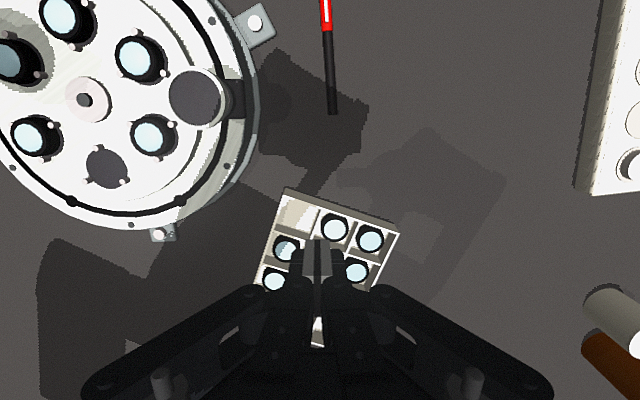

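The end views show the lug pointing straight along the new hole, with the head at (295,168) in the left panel. Both fixed cameras put its top at 123–124 mm, so it is fully up. The next cell is under the camera, the empty nest has moved on one step, and the bystanders are where they were. The arm is clear, so I'm handing in.

```bash
python3 -c "
from rig import r
print(r.close_job())"
```

```text
the job is handed in; nothing more can be done
None
```

The table has been moved one index step counter-clockwise, and the next lens cell (cell1) is under the inspection camera. I handed the job in at about 9.5 s on the robot's clock.

- **What I did:** With the closed fingertips I pressed the plunger about 12 mm, at about 6 N. I then pushed the table round in small steps and eased the plunger up into the next hole. After that I drew the arm up and away, towards the tray side.
- **Plunger up:** The spring was still pushing on the tip at 3 mm depth, so the plunger had followed it into the hole. At the end, the scene and top cameras both put the head at about (0.551, -0.182) with its top at 123–124 mm, which is fully up. The wrist camera's network read 130 mm, but it had read 4–5 mm high all along.
- **Table angle:** I measured 59.3–60° just before release. Letting the plunger up then drew the head about 1.5 mm back, into line with the hole.
- **Cells and bystanders:** The five cells look undisturbed in their nests. The tray, loupe and pen measured within about 4 mm of their starting places. For the blower, the scene camera agreed to about 3 mm. The top camera's reading landed on the tray, a misdetection, and the picture shows the blower where it was.
- **Disagreement on the way:** The tip slid about 4–5 mm inside the dish during the push, so the table lagged the planned arc. I corrected that with two small advances, of 5 mm and 4 mm.

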